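Clamp a jar in the jar holder to the spring mark

TASK

Stand the spice jar upright on the rubber pad of the jar holder, between the sprung jaw and the V block, setting it down gently, and let go of it. Then turn the holder's knob clockwise until the jaw clamps the jar into the V and the pointer on the jaw stands at the full-width set line of the scale; never let it go as far as the two short dashes beyond, which is too hard for the glass. Move the jaw with the knob only, leave the neighbouring things where they are, and end with your hand off everything.

Things in the scene. Friction and masses are not known exactly. Their poses are not given: they have to be found in the camera images.
- jar: glass spice jar with a dark screw cap: body 42 mm across, cap 44 mm across, 105 mm tall, 0.08 to 0.16 kg, standing upright, loose. Origin at the centre of its underside, z up its axis. Grip it round the cap or just below, 85 to 95 mm above its underside, so that the fingers stay above the jaw and V block
- holder: jar holder, fixed: plate 262 x 110 x 12 mm carrying, along its own x: grey gear housing with the black knob on top (x = -85 mm), sliding aluminium carriage with white scale plate, sprung grey jaw, rubber pad, V block. Origin under the plate's centre; x points from knob to V block, y across, z up. Jaw, scale and V block end 61 mm above the table, the housing 60 mm, the knob 95 mm
- holder_bed: black springy rubber pad, 52 x 50 x 8 mm, on the holder's plate between jaw and V block, on which the jar stands. Its top is 20 mm above the table and gives 1 mm for each 5 N of press, up to 6 mm. Origin at the centre of its underside, 12 mm above the table
- seat (a point): point on the pad's top, 20 mm above the table, where the centre of the jar's underside is once the jar is home in the V. The V plates touch the jar there, so set it down 4 to 5 mm short of it (towards the jaw, holder -x); the jaw then pushes it home. Axes as the holder's
- jaw_face (a point): on the flat jaw face that presses on the jar (face 56 mm wide, from 22 to 59 mm above the table), mid-width near its top. The jaw advances along the holder's +x. At the start it is 29 to 36 mm from the seat along x, that is 8 to 15 mm short of a jar that is home. Axes as the holder's
- knob_grip (a point): on the knob's axis, 82.5 mm above the table, at grip height. Black knob: upright bar 46 x 14 x 26 mm on a round skirt of 24 mm radius (top at 70 mm); x along the bar, y across it, z up. Clockwise from above advances the carriage, 12 mm a radian. Loose on its spindle: 0 to 0.6 rad of free play at the start and at each reversal. Turning takes 0.2 to 0.4 N m; it stays where left
- jaw (a joint): spring deflection: how far the jaw has been pushed back towards its carriage, in m; 0 with nothing clamped, 0.012 when the pointer is at the set line, 0.018 at the short dashes. The spring pushes 1 N for each mm. In all 1.6 to 2.9 rad of turning are needed from the start, so the knob must be regrasped
- pointer_tip (a point): tip of the thin steel pointer fixed on the jaw, lying over the white scale plate; it moves along the holder's -x relative to the plate as the spring is deflected. Axes as the holder's
- set_line (a point): middle of the set line, a dark line across the full width of the white scale plate (44 mm wide) on the carriage; 12 mm behind the pointer tip along the holder's x at the start. 6 mm beyond it, further from the jar, two short dashes mark the limit. Axes as the holder's
- carriage: sliding aluminium block (22 x 60 x 40 mm) that carries the scale plate and, on springs, the jaw; driven by the knob. Its origin moves with it along the holder's x
- dropper: small bottle with dropper top, 34 mm in diameter, 102 mm tall, loose bystander; origin at the centre of its underside
- glass: shot glass, 65 mm in diameter, 71 mm tall, loose bystander; origin at the centre of its underside
- pitcher: steel milk pitcher with a handle, 71 x 100 x 81 mm, loose bystander; origin at the centre of its underside
Things that resemble listed ones, but are neither listed nor needed, are in the scene too. What is shaped like the jar but red or turquoise is not meant.

How it is judged (in metres and radians):
On the way:
1. the jar stands upright on the rubber pad between jaw and V block, released, the spring not yet loaded (horizontal distance between jar and seat below 0.014 m and contact force between jar and holder_bed above 0.2 N and contact force between the fingers and jar below 0.1 N and angle between jar's own z axis and vertical below 0.1 rad and value of joint jaw below 0.003 m), for 0.2 s.
At the end, for the whole second after the job is handed in: the jar stands upright (within 0.08 rad) on the pad (within 4 mm), home in the V block (within 5 mm of the seat), clamped by the jaw with the pointer within 1.8 mm of the set line (spring deflection 10.2 to 13.8 mm), at rest (value of joint jaw between 0.0102 and 0.0138 m and horizontal distance between jar and seat below 0.005 m and z of jar in the frame of seat below 0.004 m and angle between jar's own z axis and vertical below 0.08 rad and contact force between jaw and jar above 6 N and linear speed of jar below 0.02 m/s); the robot touches nothing.
It fails at once if the jar is squeezed too hard: the pointer reaches the short dashes (spring deflection over 17.5 mm) (value of joint jaw above 0.0175 m).
It fails at once if the jar is pressed down hard: more than 20 N on the rubber pad (contact force between jar and holder_bed above 20 N).
It fails at once if the jaw or its carriage is pushed by the robot (more than 5 N) instead of being moved with the knob (contact force between any of the fingers, the arm and carriage above 5 N).
It fails at once if a bystander (dropper bottle, shot glass, pitcher) is moved by more than 30 mm (distance of any of dropper, glass, pitcher from where it was at the start of the episode above 0.03 m).
It also fails if it takes over 54 s, if anything falls off the work surface, if the arm or the gripper's body presses on something with over 40 N, if the wrist force passes 120 N, or if a joint passes its speed limit or range.

ROBOT

A 6-joint arm with a two-finger parallel gripper is mounted at the origin on a cart in front of the work surface, level with it; the furniture and walls round the work are solid. World frame = base frame: x ahead of the robot, y to its left, z up, the work surface at z = 0. Lengths are in mm, angles in rad, forces in N, time in s.
With the tool pointing down it reaches from about 275 to 725 mm from the base axis. Payload 15.9 kg.
Tool frame: the origin (TCP) lies between the finger pads; the fingertips stand 19 mm ahead of it and the grasp point (between the pads) is the TCP (arm.tip_extent is the distance from the TCP to the fingertips, in mm); z points along the fingers, y is the line along which they close (so a half turn about z gives the same grasp; the last joint's range is limited). The gripper opens to 85 mm and grips with 20 to 120 N. Pads are 22 mm wide; open, the fingers measure 114 mm over their backs; the gripper's body (76 mm by 85 mm) begins 54 mm behind the grasp point. The pads swing forward as they close: fully open they stand 13 mm farther back than shut.
Start: joints at [-1.132, 0.213, -0.034, 1.323, 0, 1.571], TCP at [212.419, -452.619, 250.306] pointing down, gripper open.
Joint ranges: [-2.98, 2.98], [-0.74, 1.72], [-1.14, 1.35], [-2.1, 2.04], [-1.57, 1.44], [-3.14, 3.14]. Speed limits (rad/s): [1.89, 1.89, 2.39, 2.57, 3.14, 3.14].

INTERFACE

Orientations are given as a unit quaternion [x, y, z, w].
In Python, from cell import arm, vision gives the robot as it stands.
- The arm moves only by the tool arm_command, never from a script. Its argument "motion" is a list of rows, each a list of 3 entries, a list of its own where there are three numbers: the closure, from 0 (fully open) to 1 (shut), then the shift along the tool's x, y, z in m, then the turn, a rotation vector about the tool's x, y, z in rad. A call has 1 to 5 rows; each row shifts and turns the commanded pose from where the row before left it, along the tool's axes as they then stand; what a row does not reach is not made up. A row lasts 1/8 s, in which the tool goes at most 62.5 mm and 10.7 degrees, less where a joint would pass 70% of its speed; a pose out of reach is approached as far as the arm can. A call with a gripper value outside its range is refused whole. The fingers move at their own pace and stop on an object; the grip force is fixed at half the most. Time passes only in rows, so rows that do not move let the fingers close. It gives the time, the measured TCP pose, the force, the opening and the grip force at its end, in the units of the state.
- arm.read_state(): the state, without advancing time (a new reading comes with each control period).
- vision.capture(name): name is "side" or "top" or "wrist"; returns a dict with "color" (420x560x3 uint8, blue, green, red), "fx", "fy", "cx", "cy" (pixels), "k1" (the pictures are not rectified: a ray, as slopes to the right and down, at radius r is drawn at 1 + k1 r^2 times it, then the intrinsics apply), "pose" (4x4, takes a point from camera to world coordinates); the wrist camera has in their place "hand_eye" (4x4, takes a point from camera to tool coordinates, whose origin is the TCP and whose axes are the flange's). Camera axes: x right, y down, z forward; pixel columns grow to the right and rows downward; lengths in mm; the calibration is good to about 2 mm. A picture is of the moment at which its call begins: read the wrist's pose just before it. There is no depth.
- arm.finish_job(): hands the job in; it is judged then, once.
The state is a dict: "time_s": time; "q": joint angles; "dq": joint speeds; "joint_torque": joint torques, N m; "tcp_pos": TCP position; "tcp_rot": TCP orientation; "wrist_force": force on the tool from outside, world axes, zero at the start; "ft_torque": the same for the moment, N m; "opening": finger opening in mm; "finger_force": force on a finger pad.
Only numpy, scipy, OpenCV 4.12 (cv2) and the standard library are available. Lean on these libraries where they do the work, as an engineer would, in place of code of your own. Each camera call takes 0.05 s, during which the arm holds its last target. There are 200 camera calls.

## Working session

There is one attempt and no reset: what is moved stays moved. The work goes in short steps, Python scripts to look and compute and a tool call to move; the robot and the scene stay as the last step left them, time stands still between calls to the robot, and variables do not carry over. Pictures are saved under pics/ and viewed, at most 10 in all, crops included, and the job is handed in when it is done.

Besides the shell and the picture viewer there is one more tool, called after "Emit:" by a JSON object that holds its "api" and its "payload", one argument or row to a line. arm_command: Moves the arm, as the interface text tells. Its arguments: {"type":"object","properties":{"motion":{"type":"array","items":{"type":"array"}}},"required":["motion"]}

```bash
ls; mkdir -p pics
cat > h.py <<'E'
import numpy as np, cv2, json
from cell import arm, vision
from scipy.spatial.transform import Rotation as R
def cap(name, fn):
    s=arm.read_state(); c=vision.capture(name)
    if 'hand_eye' in c:
        T=np.eye(4); T[:3,:3]=R.from_quat(s['tcp_rot']).as_matrix(); T[:3,3]=s['tcp_pos']
        c['pose']=T@np.array(c['hand_eye'])
    cv2.imwrite(f'pics/{fn}.png',c['color'])
    np.savez(f'pics/{fn}.npz',**{k:np.array(c[k]) for k in ('fx','fy','cx','cy','k1','pose')})
    return c
def load(fn): return dict(np.load(f'pics/{fn}.npz'))
def ray(c,u,v):
    K=np.array([[c['fx'],0,c['cx']],[0,c['fy'],c['cy']],[0,0,1]],float)
    p=cv2.undistortPoints(np.array([[[u,v]]],float),K,np.array([float(c['k1']),0,0,0]))[0,0]
    d=c['pose'][:3,:3]@np.array([p[0],p[1],1]); return c['pose'][:3,3],d
def atz(c,u,v,z):
    o,d=ray(c,u,v); return (o+d*(z-o[2])/d[2])
def proj(c,P):
    q=np.linalg.inv(c['pose'])@np.append(P,1); x,y=q[0]/q[2],q[1]/q[2]; k=1+c['k1']*(x*x+y*y)
    return np.round([c['fx']*x*k+c['cx'],c['fy']*y*k+c['cy']],1)
def tri(*rs):
    A=np.zeros((3,3));b=np.zeros(3)
    for o,d in rs:
        d=d/np.linalg.norm(d);M=np.eye(3)-np.outer(d,d);A+=M;b+=M@o
    return np.linalg.solve(A,b)
E
python3 - <<'E'
from h import *
a=cap('top','top0');b=cap('side','side0')
s=arm.read_state();print(s)
for c in (a,b): print(c['fx'],c['k1'],np.round(c['pose'],2).tolist())
E
```

```text
pics
{'time_s': 0.1, 'q': array([-1.13200448e+00,  2.13292983e-01, -3.49859519e-02,  1.32352487e+00,
       -2.92615020e-06,  1.57082393e+00]), 'dq': array([-0.00021369, -0.00079862,  0.00323535, -0.00074914, -0.00075342,
        0.00061796]), 'joint_torque': array([-9.43278537e-04, -6.87249756e+01,  4.87803090e+01,  1.22820638e-02,
        4.75373639e-06,  1.36601557e-05]), 'tcp_pos': array([ 212.2959687 , -452.36408445,  249.87675407]), 'tcp_rot': array([ 9.76031979e-01,  2.17626567e-01, -1.11068760e-04, -4.91344792e-04]), 'wrist_force': array([-0.87786638,  0.53667967,  0.63773442]), 'ft_torque': array([ 0.07506191,  0.02999381, -0.0402213 ]), 'finger_force': 0.0, 'opening': 85.41872802669056}
414.18373297313343 -0.03702713827247842 [[0.01, -1.0, 0.05, 430.54], [-1.0, -0.01, 0.01, 15.24], [-0.01, -0.05, -1.0, 1345.33], [0.0, 0.0, 0.0, 1.0]]
520.7896105577524 -0.0644555814576776 [[-0.34, -0.39, 0.86, -872.51], [-0.94, 0.13, -0.31, 491.08], [0.01, -0.91, -0.41, 743.27], [0.0, 0.0, 0.0, 1.0]]
```

View pics/top0.png

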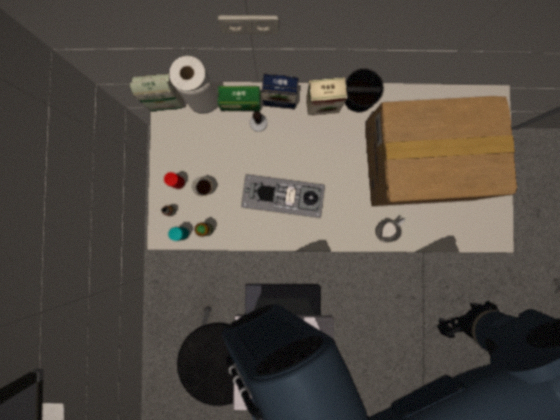

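View pics/side0.png

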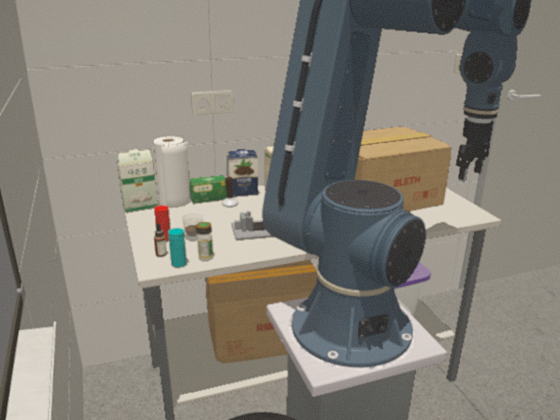

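Run:
```python
from h import *
t=cv2.imread('pics/top0.png');s=cv2.imread('pics/side0.png')
A=cv2.resize(t[165:245,155:335],None,fx=4.4,fy=4.4,interpolation=cv2.INTER_CUBIC)
B=cv2.resize(s[200:270,140:280],None,fx=3.4,fy=3.4,interpolation=cv2.INTER_CUBIC)
o=np.zeros((A.shape[0]+B.shape[0],A.shape[1],3),np.uint8);o[:A.shape[0]]=A;o[A.shape[0]:,:B.shape[1]]=B
cv2.imwrite('pics/m0.png',o);print(o.shape)
T=load('top0')
for u,v,z in [(203,229,105),(204,186,30),(204,186,71),(168,210,102),(265,193,95),(310,198,20),(389,229,81),(178,233,105),(174,180,105)]: print(u,v,atz(T,u,v,z).round(0))
```

```text
(590, 792, 3)
203 229 [428. 244. 105.]
204 186 [565. 257.  30.]
204 186 [561. 249.  71.]
168 210 [484. 351. 102.]
265 193 [539.  59.  95.]
310 198 [530. -82.  20.]
389 229 [ 433. -320.   81.]
178 233 [415. 319. 105.]
174 180 [575. 335. 105.]
```

View pics/m0.png

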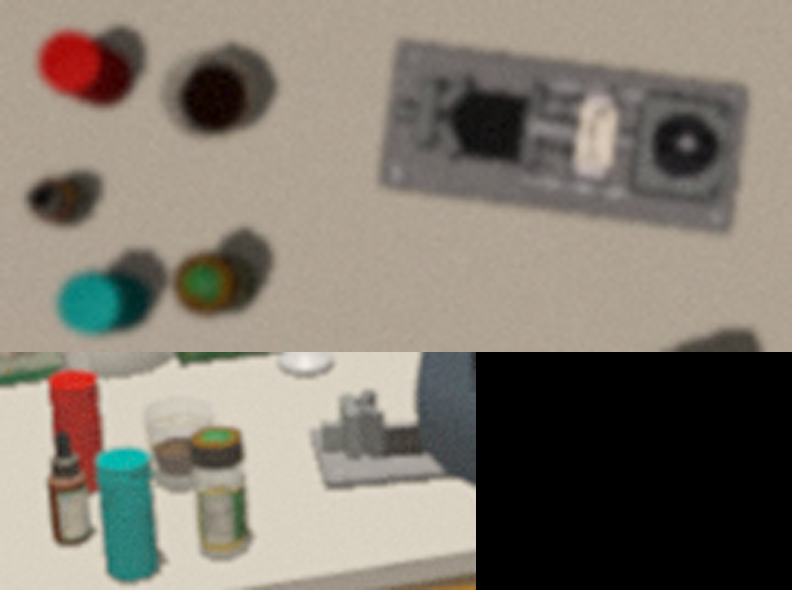

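```bash
cat >> h.py <<'E'
def plan(target,yaw,n=None,start=None,g=0):
    """rows (closure, shift m, turn) from commanded pose (pos,yaw) to target, tool down"""
    s=arm.read_state()
    if start is None:
        X=R.from_quat(s['tcp_rot']).as_matrix()[:,0]; p=np.array(s['tcp_pos']); y0=np.arctan2(X[1],X[0])
    else: p,y0=np.array(start[0],float),start[1]
    t=np.array(target,float); dy=(yaw-y0+np.pi)%(2*np.pi)-np.pi
    n=n or int(np.ceil(max(np.linalg.norm(t-p)/55,abs(dy)/.17,1)))
    for i in range(n):
        a=y0+dy*i/n; d=(t-p)/n/1000
        print([g,[round(float(x),4) for x in (np.cos(a)*d[0]+np.sin(a)*d[1],np.sin(a)*d[0]-np.cos(a)*d[1],-d[2])],[0,0,round(-dy/n,4)]])
E
python3 - <<'E'
from h import *
print(arm.tip_extent)
c=vision.capture('wrist'); print(c['fx'],c['k1'],np.round(c['hand_eye'],2).tolist())
T=load('top0');S=load('side0')
print('jar',tri(ray(T,201.8,229.1),ray(S,203.8,225)))
P=[atz(T,155+u/4.4,165+v/4.4,12) for u,v in [(400,40),(747,88),(732,230),(380,185)]]
print(np.round(P,1)); c=np.mean(P,0); x=(P[0]+P[3]-P[1]-P[2])[:2]; print(c,np.degrees(np.arctan2(x[1],x[0])),np.linalg.norm(x)/2)
k=atz(T,155+685/4.4,165+145/4.4,95); print('knob',k)
plan([400,110,330],1.571)
E
```

```text
19.0
312.76983142036295 -0.05685144748621228 [[0.0, -0.96, -0.27, 68.33], [1.0, 0.0, 0.0, -0.45], [-0.0, -0.27, 0.96, -123.21], [0.0, 0.0, 0.0, 1.0]]
jar [427.8267812  249.20852547 102.5070375 ]
[[ 606.6  124.9   12. ]
 [ 573.4 -130.6   12. ]
 [ 469.  -120.    12. ]
 [ 499.6  138.1   12. ]]
[537.13475522   3.09336677  12.        ] 82.91386934941625 258.75686688432023
knob [524.73378751 -79.01502846  95.        ]
[0, [0.0372, -0.039, -0.0073], [0, 0, np.float64(-0.1029)]]
[0, [0.041, -0.035, -0.0073], [0, 0, np.float64(-0.1029)]]
[0, [0.0444, -0.0306, -0.0073], [0, 0, np.float64(-0.1029)]]
[0, [0.0473, -0.0259, -0.0073], [0, 0, np.float64(-0.1029)]]
[0, [0.0497, -0.0209, -0.0073], [0, 0, np.float64(-0.1029)]]
[0, [0.0516, -0.0157, -0.0073], [0, 0, np.float64(-0.1029)]]
[0, [0.0529, -0.0103, -0.0073], [0, 0, np.float64(-0.1029)]]
[0, [0.0537, -0.0048, -0.0073], [0, 0, np.float64(-0.1029)]]
[0, [0.0539, 0.0007, -0.0073], [0, 0, np.float64(-0.1029)]]
[0, [0.0535, 0.0063, -0.0073], [0, 0, np.float64(-0.1029)]]
[0, [0.0526, 0.0117, -0.0073], [0, 0, np.float64(-0.1029)]]
```

Emit:
{"api": "arm_command", "payload": {
  "motion": [
    [0, [0.039, -0.037, -0.007], [0, 0, -0.103]],
    [0, [0.043, -0.033, -0.007], [0, 0, -0.103]],
    [0, [0.046, -0.028, -0.007], [0, 0, -0.103]],
    [0, [0.048, -0.023, -0.007], [0, 0, -0.103]],
    [0, [0.05, -0.018, -0.007], [0, 0, -0.103]]
  ]
}}

```text
time_s: 0.78
tcp_pos: [310.9, -201.5, 285.5]
tcp_rot: [0.888, 0.46, 0.0, 0.0]
wrist_force: [1.6, -0.7, -1.1]
opening: 84.9
finger_force: 0.0
```

Emit:
{"api": "arm_command", "payload": {
  "motion": [
    [0, [0.052, -0.013, -0.007], [0, 0, -0.103]],
    [0, [0.053, -0.007, -0.007], [0, 0, -0.103]],
    [0, [0.054, -0.002, -0.007], [0, 0, -0.103]],
    [0, [0.054, 0.004, -0.007], [0, 0, -0.103]],
    [0, [0.053, 0.01, -0.007], [0, 0, -0.103]]
  ]
}}

```text
time_s: 1.4
tcp_pos: [410.9, 48.7, 320.5]
tcp_rot: [0.741, 0.672, 0.0, 0.0]
wrist_force: [1.6, -1.5, -0.3]
opening: 85.6
finger_force: 0.0
```

Emit:
{"api": "arm_command", "payload": {
  "motion": [
    [0, [0.052, 0.045, -0.007], [0, 0, -0.103]],
    [0, [0, 0, 0], [0, 0, 0]],
    [0, [0, 0, 0], [0, 0, 0]]
  ]
}}

```text
time_s: 1.78
tcp_pos: [455.6, 89.3, 326.3]
tcp_rot: [0.707, 0.707, -0.0, -0.0]
wrist_force: [0.3, -0.0, 0.4]
opening: 85.2
finger_force: 0.0
```

Run:
```python
from h import *
c=cap('wrist','w1'); s=arm.read_state(); print(s['time_s'],s['tcp_pos'],s['tcp_rot'],s['q'])
for P in ([428,249,105],[525,-79,95],[543,53,20]): print(proj(c,P))
cv2.imwrite('pics/w1b.png',cv2.resize(c['color'],(800,600),interpolation=cv2.INTER_CUBIC))
```

```text
1.825 [455.44041695  88.89254857 326.57283443] [ 7.07094425e-01  7.07119099e-01 -2.18686417e-04 -7.93867165e-05] [ 1.92827973e-01  1.39328076e-01  6.78975739e-02  1.49981730e+00
 -1.12574523e-04  1.76358943e+00]
[256.1  33. ]
[336.2 314.8]
[345.  202.9]
```

View pics/w1b.png

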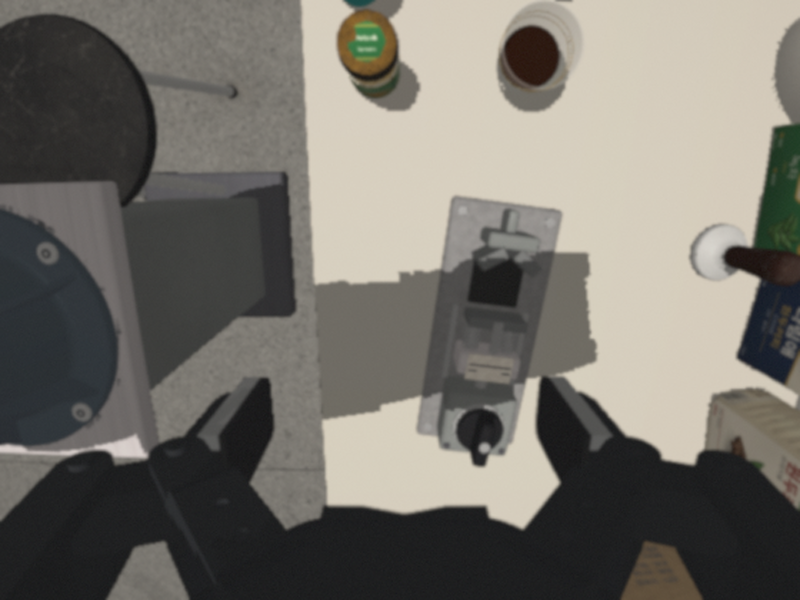

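Run:
```python
from h import *
W=load('w1');T=load('top0');S=load('side0');k=.7
print('jar z105',atz(W,368*k,43*k,105), 'top',atz(T,201.8,229.1,105), tri(ray(T,201.8,229.1),ray(S,203.8,225),ray(W,368*k,43*k)))
a,b,c=[atz(W,u*k,v*k,12) for u,v in [(454,197),(561,211),(418,433)]]
print(a,b,c,np.linalg.norm(a-b),np.linalg.norm(a-c)); x=a-c; y=a-b; print(np.degrees(np.arctan2(x[1],x[0])),np.degrees(np.arctan2(y[1],y[0]))-90)
print('centre',(b+c)/2)
print('pad edge corners z20',[atz(W,u*k,v*k,20).round(1) for u,v in [(474,262),(522,268),(470,300),(518,307)]])
print('Vtop z61',[atz(W,u*k,v*k,61).round(1) for u,v in [(483,232),(539,240),(510,210)]])
print('jaw z61',[atz(W,u*k,v*k,61).round(1) for u,v in [(465,308),(525,318)]])
print('knob skirt z70',atz(W,480*k,430*k,70).round(1))
```

```text
jar z105 [429.52173487 251.71294255 105.        ] top [427.46906491 247.37902603 105.        ] [428.43735384 250.19535515 102.66681884]
[502.61286542 142.40692311  12.        ] [606.97096153 129.93961654  12.        ] [ 470.73325436 -112.86570811   12.        ] 105.10017106187999 257.2555652513535
82.8814960289593 83.18735640765158
centre [538.85210795   8.53695421  12.        ]
pad edge corners z20 [array([523.1,  81. ,  20. ]), array([570.5,  75.2,  20. ]), array([520.7,  42.6,  20. ]), array([569.4,  35.4,  20. ])]
Vtop z61 [array([523.3, 114.7,  61. ]), array([572.7, 108. ,  61. ]), array([545.7, 133.6,  61. ])]
jaw z61 [array([510.2,  46.2,  61. ]), array([565.7,  36.7,  61. ])]
knob skirt z70 [528.4 -73.7  70. ]
```

Emit:
{"api": "arm_command", "payload": {
  "motion": [
    [0, [0.032, -0.0055, 0.027], [0, 0, 0]],
    [0, [0.032, -0.0055, 0.027], [0, 0, 0]],
    [0, [0.032, -0.0055, 0.027], [0, 0, 0]],
    [0, [0.032, -0.0055, 0.027], [0, 0, 0]],
    [0, [0.032, -0.0055, 0.027], [0, 0, 0]]
  ]
}}

```text
time_s: 2.45
tcp_pos: [427.9, 249.1, 191.4]
tcp_rot: [0.708, 0.707, 0.0, 0.0]
wrist_force: [0.4, -0.7, -0.5]
opening: 85.6
finger_force: 0.0
```

Emit:
{"api": "arm_command", "payload": {
  "motion": [
    [0, [0, 0, 0], [0, 0, 0]],
    [0, [0, 0, 0], [0, 0, 0]]
  ]
}}

```text
time_s: 2.7
tcp_pos: [428.4, 248.4, 192.5]
tcp_rot: [0.707, 0.707, 0.0, 0.0]
wrist_force: [-0.3, -0.1, 0.2]
opening: 85.6
finger_force: 0.0
```

Run:
```python
from h import *
c=cap('wrist','w2'); s=arm.read_state(); print(s['time_s'],s['tcp_pos'])
print(proj(c,[428.4,250.2,105]))
cv2.imwrite('pics/w2b.png',cv2.resize(c['color'],(800,600),interpolation=cv2.INTER_CUBIC))
```

```text
2.75 [428.72216179 248.44983473 192.69814661]
[283.5 224.4]
```

View pics/w2b.png

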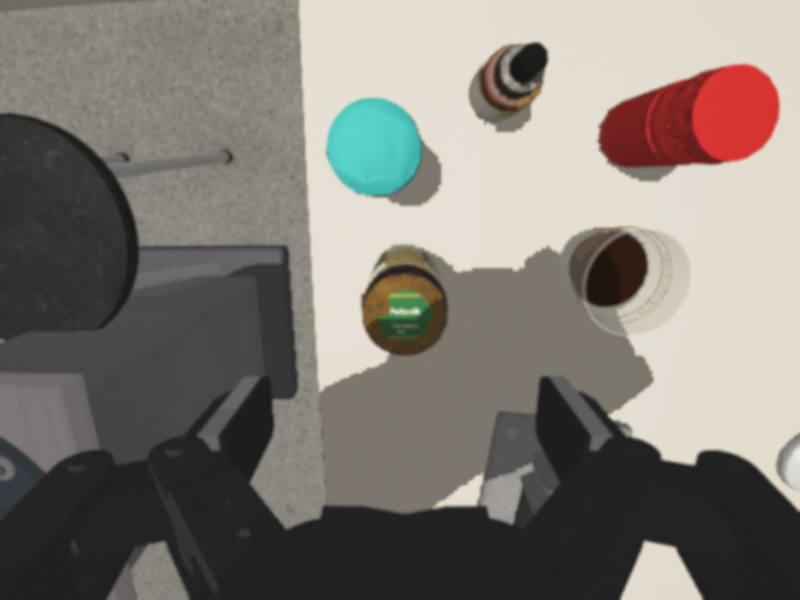

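Emit:
{"api": "arm_command", "payload": {
  "motion": [
    [0, [0.004, 0, 0.034], [0, 0, 0]],
    [0, [0, 0, 0.034], [0, 0, 0]],
    [0, [0, 0, 0.034], [0, 0, 0]],
    [0, [0, 0, 0], [0, 0, 0]],
    [1, [0, 0, 0], [0, 0, 0]]
  ]
}}

```text
time_s: 3.38
tcp_pos: [429.3, 253.3, 91.4]
tcp_rot: [0.707, 0.707, 0.001, 0.0]
wrist_force: [-0.4, -0.2, 0.5]
opening: 69.8
finger_force: 0.0
```

Emit:
{"api": "arm_command", "payload": {
  "motion": [
    [1, [0, 0, 0], [0, 0, 0]],
    [1, [0, 0, 0], [0, 0, 0]],
    [1, [0, 0, 0], [0, 0, 0]],
    [1, [0, 0, 0], [0, 0, 0]]
  ]
}}

```text
time_s: 3.88
tcp_pos: [429.2, 253.9, 91.3]
tcp_rot: [0.707, 0.707, 0.001, 0.0]
wrist_force: [-2.2, -0.6, 12.4]
opening: 42.6
finger_force: 59.1
```

Emit:
{"api": "arm_command", "payload": {
  "motion": [
    [1, [0, 0, -0.02], [0, 0, 0]],
    [1, [0, 0, -0.05], [0, 0, 0]],
    [1, [0, 0, -0.054], [0, 0, 0]],
    [1, [-0.03, 0.015, 0], [0, 0, 0]],
    [1, [-0.048, 0.0234, 0], [0, 0, 0]]
  ]
}}

```text
time_s: 4.5
tcp_pos: [467.4, 175.6, 215.1]
tcp_rot: [0.706, 0.708, 0.001, 0.0]
wrist_force: [1.2, -0.6, -1.4]
opening: 42.5
finger_force: 61.1
```

Emit:
{"api": "arm_command", "payload": {
  "motion": [
    [1, [-0.048, 0.0234, 0], [0, 0, 0]],
    [1, [-0.048, 0.0234, 0], [0, 0, 0]],
    [1, [-0.048, 0.0234, 0], [0, 0, 0]],
    [1, [-0.017, 0.008, 0], [0, 0, 0]],
    [1, [0, 0, 0], [0, 0, 0]]
  ]
}}

```text
time_s: 5.12
tcp_pos: [545.4, 13.8, 213.9]
tcp_rot: [0.707, 0.707, 0.0, 0.0]
wrist_force: [0.8, -0.0, -1.7]
opening: 42.6
finger_force: 61.2
```

Emit:
{"api": "arm_command", "payload": {
  "motion": [
    [1, [0, 0, 0], [0, 0, 0]],
    [1, [0, 0, 0], [0, 0, 0]]
  ]
}}

```text
time_s: 5.38
tcp_pos: [544.8, 15.6, 213.9]
tcp_rot: [0.706, 0.708, 0.0, 0.0]
wrist_force: [0.1, 0.5, -1.6]
opening: 42.8
finger_force: 61.2
```

Run:
```python
from h import *
c=cap('wrist','w3'); s=arm.read_state(); print(s['time_s'],s['tcp_pos'],s['wrist_force'],s['opening'])
cap('side','s3');cap('top','t3')
cv2.imwrite('pics/w3b.png',cv2.resize(c['color'][0:300,140:540],(800,600),interpolation=cv2.INTER_CUBIC))
```

```text
5.425 [544.88287134  15.52359308 213.85989177] [ 0.27656009  0.46253944 -0.69514371] 42.574562658523035
```

View pics/w3b.png

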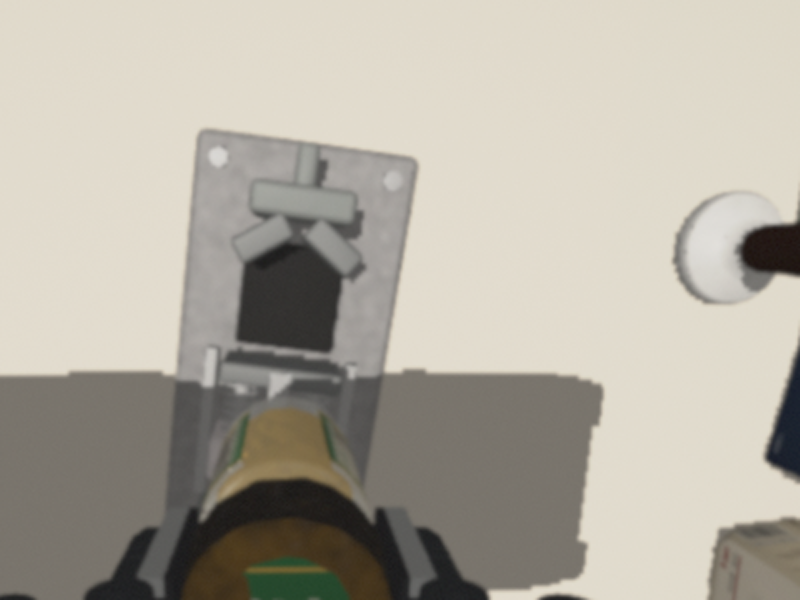

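Run:
```python
from h import *
W=load('w3'); P=lambda u,v,z: atz(W,140+u/2,v/2,z)
a,b=P(200,130,12),P(416,160,12); print('corners',a,b,np.linalg.norm(a-b))
y=(a-b)[:2]; print('ang',np.degrees(np.arctan2(y[1],y[0]))-90)
for th in (83.1,):
    t=np.radians(th);ex=np.array([np.cos(t),np.sin(t)]);ey=np.array([-ex[1],ex[0]])
    H=lambda p:np.round([ex@p[:2],ey@p[:2]],1)
    L1,L2=H(P(242,264,61)),H(P(292,235,61));R1,R2=H(P(304,232,61)),H(P(345,277,61))
    print('L',L1,L2,'R',R1,R2)
    for n,(p,q) in (('L',(L1,L2)),('R',(R1,R2))): d=q-p;print(n,np.degrees(np.arctan2(d[1],d[0])))
    for n,u,v,z in (('pad',237,341,20),('pad',332,352,20),('padR',343,280,20),('padL',245,268,20),('bar',250,180,61),('bar',355,192,61),('bar',250,209,61),('bar',355,221,61),('jawL',222,362,61),('jawR',345,378,61),('cornL',200,130,12),('cornR',416,160,12)): print(n,H(P(u,v,z)))
    print('ex',ex,'ey',ey)
    # seat: intersect offset lines
    def line(p,q):
        d=(q-p)/np.linalg.norm(q-p); n=np.array([-d[1],d[0]]); 
        if n[0]>0:n=-n
        return n,n@p+21
    n1,c1=line(L1,L2);n2,c2=line(R1,R2); s=np.linalg.solve([n1,n2],[c1,c2]); print('seat H',s,'world',s[0]*ex+s[1]*ey)
```

```text
corners [502.74494771 141.85043472  12.        ] [607.65115473 128.65517538  12.        ] 105.7328101420722
ang 82.83090051480761
L [ 142.1 -512.1] [ 156.6 -531.9] R [ 158.5 -536.8] [ 142.2 -556.7]
L -53.7838155624006
R -129.32075028361496
pad [ 102.9 -511. ]
pad [ 103.2 -559.6]
padR [ 139.5 -560. ]
padL [ 139.3 -511.1]
bar [ 176.5 -511.7]
bar [ 177.2 -555.8]
bar [ 165. -513.]
bar [ 165.6 -557.5]
jawL [  98.7 -507.7]
jawR [  98.3 -563.2]
cornL [ 201.2 -482.1]
cornR [ 200.7 -587.8]
ex [0.12013684 0.99275734] ey [-0.99275734  0.12013684]
seat H [ 132.83543052 -534.99207368] world [547.07573773  67.60109238]
```

Emit:
{"api": "arm_command", "payload": {
  "motion": [
    [1, [0.024, 0.001, 0], [0, 0, 0]],
    [1, [0.0245, 0.001, 0], [0, 0, 0]],
    [1, [0, 0, 0.045], [0, 0, 0]],
    [1, [0, 0, 0.045], [0, 0, 0]],
    [1, [0, 0, 0.005], [0, 0, 0]]
  ]
}}

```text
time_s: 6.15
tcp_pos: [545.1, 63.1, 116.4]
tcp_rot: [0.707, 0.708, -0.002, -0.001]
wrist_force: [0.0, -0.2, 0.2]
opening: 42.6
finger_force: 61.3
```

Emit:
{"api": "arm_command", "payload": {
  "motion": [
    [1, [0, 0, 0.003], [0, 0, 0]],
    [1, [0, 0, 0.002], [0, 0, 0]],
    [1, [0, 0, 0.001], [0, 0, 0]],
    [1, [0, 0, 0], [0, 0, 0]]
  ]
}}

```text
time_s: 6.65
tcp_pos: [547.4, 63.0, 113.2]
tcp_rot: [0.707, 0.707, 0.0, 0.0]
wrist_force: [0.3, -0.7, -1.2]
opening: 42.5
finger_force: 61.3
```

Emit:
{"api": "arm_command", "payload": {
  "motion": [
    [1, [0, 0, 0.001], [0, 0, 0]],
    [1, [0, 0, 0.001], [0, 0, 0]],
    [1, [0, 0, 0], [0, 0, 0]]
  ]
}}

```text
time_s: 7.02
tcp_pos: [547.2, 63.0, 110.8]
tcp_rot: [0.707, 0.707, 0.0, 0.0]
wrist_force: [-0.5, 0.2, 2.3]
opening: 42.7
finger_force: 61.3
```

Emit:
{"api": "arm_command", "payload": {
  "motion": [
    [0, [0, 0, 0], [0, 0, 0]],
    [0, [0, 0, 0], [0, 0, 0]],
    [0, [0, 0, 0], [0, 0, 0]],
    [0, [0, 0, 0], [0, 0, 0]],
    [0, [0, 0, 0], [0, 0, 0]]
  ]
}}

```text
time_s: 7.65
tcp_pos: [547.1, 63.0, 110.6]
tcp_rot: [0.707, 0.707, -0.0, -0.0]
wrist_force: [-0.0, -0.1, 0.4]
opening: 85.2
finger_force: 0.0
```

Emit:
{"api": "arm_command", "payload": {
  "motion": [
    [0, [0, 0, -0.02], [0, 0, 0]],
    [0, [0, 0, -0.05], [0, 0, 0]],
    [0, [-0.02, -0.003, -0.05], [0, 0, 0]],
    [0, [-0.055, -0.006, 0], [0, 0, 0]],
    [0, [-0.055, -0.006, 0], [0, 0, 0]]
  ]
}}

```text
time_s: 8.28
tcp_pos: [532.3, -68.1, 231.3]
tcp_rot: [0.706, 0.708, 0.0, 0.001]
wrist_force: [0.9, -0.1, -0.9]
opening: 85.6
finger_force: 0.0
```

Emit:
{"api": "arm_command", "payload": {
  "motion": [
    [0, [-0.015, -0.002, 0], [0, 0, 0]],
    [0, [0, 0, 0], [0, 0, 0]],
    [0, [0, 0, 0], [0, 0, 0]]
  ]
}}

```text
time_s: 8.65
tcp_pos: [530.4, -81.0, 230.6]
tcp_rot: [0.706, 0.708, 0.0, -0.0]
wrist_force: [-0.3, 0.6, -0.2]
opening: 85.4
finger_force: 0.0
```

Run:
```python
from h import *
c=cap('wrist','w4'); s=arm.read_state(); print(s['time_s'],s['tcp_pos'],s['q'])
print(proj(c,[529,-79,95]),proj(c,[547,67.6,125]))
cv2.imwrite('pics/w4b.png',cv2.resize(c['color'],(800,600),interpolation=cv2.INTER_CUBIC))
```

```text
8.7 [530.4194727  -80.81641012 230.55368498] [-1.51332711e-01  2.92743479e-01  2.01231070e-02  1.29834465e+00
  2.39447055e-04  1.41711885e+00]
[281.8 207.1] [309.6   1.6]
```

View pics/w4b.png

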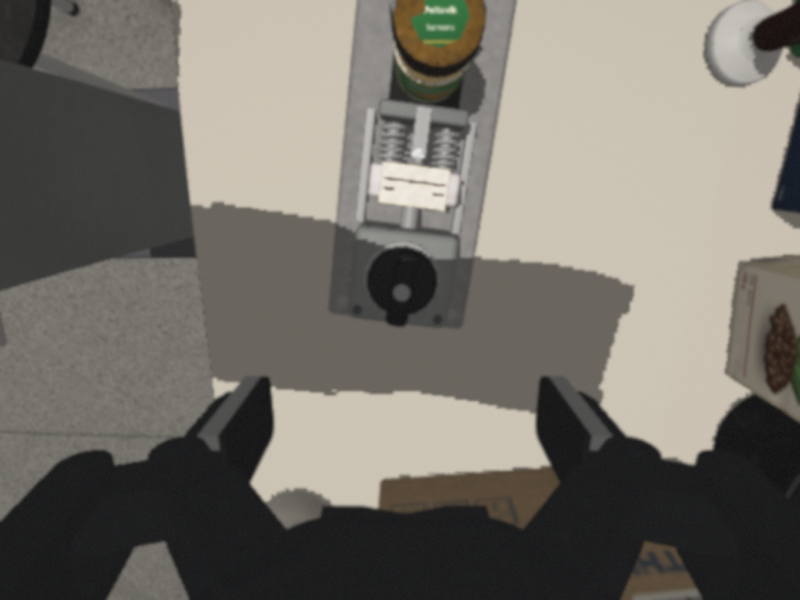

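Run:
```python
from h import *
i=cv2.imread('pics/w4.png')
A=i[165:235,245:325]; A=np.clip(255*(A/255.)**.45,0,255).astype(np.uint8)
A=cv2.resize(A,(480,420),interpolation=cv2.INTER_CUBIC)
B=cv2.resize(i[65:155,250:340],(320,320),interpolation=cv2.INTER_CUBIC)
o=np.zeros((420,800,3),np.uint8);o[:,:480]=A;o[:320,480:]=B;cv2.imwrite('pics/w4c.png',o)
```

```text
(no output)
```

View pics/w4c.png

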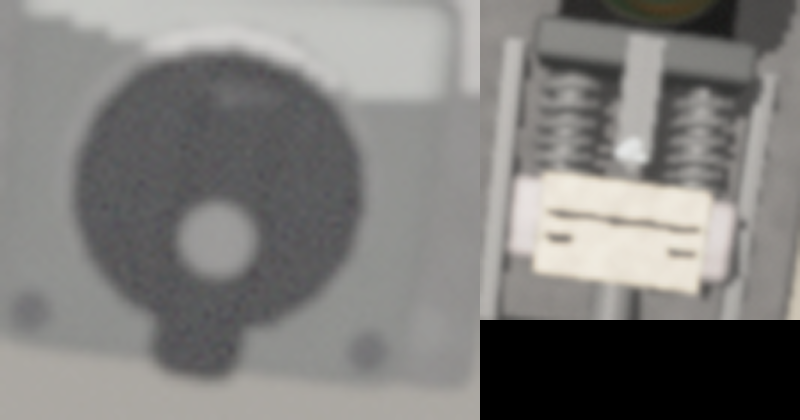

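Run:
```python
from h import *
W=load('w4'); P=lambda u,v,z: atz(W,245+u/6,165+v/6,z)
print('skirt70',P(218,190,70),'dot95',P(217,240,95))
for e in ((197,377),(199,360)):
    d=P(217,240,95)-P(*e,95); print(d,np.linalg.norm(d),np.degrees(np.arctan2(d[1],d[0])))
Q=lambda u,v: atz(W,250+(u-480)/320*90,65+v/320*90,61)
t=np.radians(83.1);ex=np.array([np.cos(t),np.sin(t)])
for n,u,v in (('tip',632,165),('setmid',625,222),('setL',552,212),('setR',698,230),('dL',560,238),('dR',683,253),('jawtop edge',650,30),('jawbot',650,78)): print(n,Q(u,v).round(1),(ex@Q(u,v)[:2]).round(1))
p=atz(W,440*.7,20*.7,125);print('jar',p,ex@p[:2],np.array([-ex[1],ex[0]])@p[:2])
```

```text
skirt70 [528.4762599  -75.49696479  70.        ] dot95 [528.43081443 -77.1700074   95.        ]
[ 2.88512372 20.50708866  0.        ] 20.709046919557114 81.99167007753931
[ 2.59017579 17.91565473  0.        ] 18.101925171504817 81.77340080245936
tip [538.6   0.7  61. ] 65.4
setmid [536.9 -13.2  61. ] 51.4
setL [518.3 -10.8  61. ] 51.5
setR [555.6 -15.1  61. ] 51.7
dL [520.3 -17.2  61. ] 45.4
dR [551.9 -20.9  61. ] 45.5
jawtop edge [542.7  32.7  61. ] 97.7
jawbot [542.8  21.5  61. ] 86.6
jar [546.0638504   60.12467977 125.        ] 125.29160205921907 -534.8857076880503
```

Emit:
{"api": "arm_command", "payload": {
  "motion": [
    [0, [0, 0, 0], [0, 0, -0.186]],
    [0, [0, 0, 0], [0, 0, -0.186]],
    [0, [0, 0, 0], [0, 0, -0.186]],
    [0, [0, 0, 0], [0, 0, -0.186]],
    [0, [0, 0, 0], [0, 0, -0.186]]
  ]
}}

```text
time_s: 9.32
tcp_pos: [530.4, -80.7, 230.6]
tcp_rot: [0.311, 0.95, 0.0, -0.0]
wrist_force: [0.1, -0.4, -0.7]
opening: 85.3
finger_force: 0.0
```

Emit:
{"api": "arm_command", "payload": {
  "motion": [
    [0, [0, 0, 0], [0, 0, -0.186]],
    [0, [0, 0, 0], [0, 0, -0.186]],
    [0, [0, 0, 0], [0, 0, -0.186]],
    [0, [0, 0, 0], [0, 0, -0.186]],
    [0, [0, 0, 0], [0, 0, -0.186]]
  ]
}}

```text
time_s: 9.95
tcp_pos: [530.5, -80.8, 230.6]
tcp_rot: [-0.148, 0.989, 0.0, -0.0]
wrist_force: [0.1, 0.1, 0.1]
opening: 85.4
finger_force: 0.0
```

Emit:
{"api": "arm_command", "payload": {
  "motion": [
    [0, [0, 0, 0], [0, 0, -0.186]],
    [0, [0, 0, 0], [0, 0, -0.186]],
    [0, [0, 0, 0], [0, 0, -0.186]],
    [0, [0, 0, 0], [0, 0, -0.186]],
    [0, [0, 0, 0], [0, 0, -0.186]]
  ]
}}

```text
time_s: 10.58
tcp_pos: [530.4, -80.7, 230.6]
tcp_rot: [-0.576, 0.817, 0.0, 0.0]
wrist_force: [-0.1, -0.6, -0.5]
opening: 85.1
finger_force: 0.0
```

Emit:
{"api": "arm_command", "payload": {
  "motion": [
    [0, [0, 0, 0], [0, 0, -0.186]],
    [0, [0, 0, 0], [0, 0, 0]],
    [0, [0, 0, 0], [0, 0, 0]]
  ]
}}

```text
time_s: 10.95
tcp_pos: [530.3, -81.4, 230.6]
tcp_rot: [-0.645, 0.764, 0.0, -0.0]
wrist_force: [-0.7, 0.4, -0.7]
opening: 85.3
finger_force: 0.0
```

Run:
```python
from h import *
c=cap('wrist','w5'); s=arm.read_state(); X=R.from_quat(s['tcp_rot']).as_matrix()[:,0]; print(s['time_s'],s['tcp_pos'],s['q'],np.arctan2(X[1],X[0]))
print(proj(c,[529,-79,95]))
i=c['color']; u,v=proj(c,[529,-79,95]).astype(int)
print([proj(c,[547,67,125]),proj(c,[537,-10,61])])
g=lambda a:np.clip(255*(a/255.)**.45,0,255).astype(np.uint8)
A=cv2.resize(g(i[v-50:v+50,u-67:u+67]),(800,600),interpolation=cv2.INTER_CUBIC);cv2.imwrite('pics/w5c.png',A);print(u-67,v-50)
```

```text
11.0 [530.32650967 -81.54581427 230.63668645] [-1.52589303e-01  2.92601166e-01  2.01398917e-02  1.29832493e+00
  3.43007355e-05 -1.55576479e+00] -1.7384171630648422
[284.2 211.3]
[array([291.4, 376.1]), array([287.6, 267.8])]
217 161
```

Run:
```python
from h import *
for fn,(u,v) in (('w4',(281,205)),('w5',(284,211))):
    i=cv2.GaussianBlur(cv2.cvtColor(cv2.imread(f'pics/{fn}.png'),cv2.COLOR_BGR2GRAY),(3,3),0); W=load(fn)
    m=(i[v-60:v+60,u-60:u+60]<45).astype(np.uint8)
    n,l,st,ce=cv2.connectedComponentsWithStats(m); k=1+np.argmax(st[1:,4]); print(fn,'dark',st[k],ce[k]+[u-60,v-60])
    cs,h=cv2.findContours((l==k).astype(np.uint8),cv2.RETR_CCOMP,cv2.CHAIN_APPROX_NONE)
    for c,hh in zip(cs,h[0]):
        M=cv2.moments(c)
        if hh[3]>=0 and M['m00']>8: p=np.array([M['m10'],M['m01']])/M['m00']+[u-60,v-60]; print('hole',M['m00'],p,atz(W,*p,95))
    print('\n'.join(''.join(' .:-=+*#'[min(7,int(x)//14)] for x in r) for r in i[v-45:v+35,u-32:u+32][::2]) if fn=='w5' else '')
```

```text
w4 dark [  37   29   47   54 1698] [280.72261484 197.60600707]
hole 156.0 [280.80982906 204.54487179] [528.12616626 -76.77050732  95.        ]

w5 dark [  38   31   48   53 1631] [285.43715512 204.88044145]
hole 160.0 [285.7375   213.290625] [528.01541659 -77.01832189  95.        ]
+++++++++++++++++++++++++++++++++++++++++++==================+++
++++++++++++++++++++++++++++++++++++++++++++++++++++++++++++++++
++++++++++++++++++++++++++++++++++++++++++++++++++++++++++++++++
++++++++++++++++++++++++++++++++++++++++++++++++++++++++++++++++
+++++++++++++++++++++++++++++++++++++++++++++++++++++++++++=====
+=====++++++++++++++++++++++++++++++++++++++++++++++++++++==----
=-----=+++++++++++++++++++****************++++++++++++++++==----
==----=++++++++++++++*****++++++++++++++++****++++++++++++++====
+=====+++++++++++++**++++==--::::::::::---=++++**+++++++++++++++
++++++++++++++++**++==--::::.............:::--==++**++++++++++++
++++++++++++++**++=-::......................::::-=++**++++++++++
++++++++++++++++=-::::::...................::...::-=++**++++++++
++++++++++++++=-:::::::..............
[... 1082 characters left out ...]
#######+=-::................::-=+*################
########################+=-:............:-+*####################
##########################+-:..........:-+######################
##########################*=:..........:-*######################
##########################*=:..........:-+######################
#########################*+=:::::::::::--=+*******##############
#########**++++++++++++++++====++***####**++++++++++***#########
########*++++++++***+++*******############***************#######
#######*+***************########################*******#########
######*+***####*********########################****############
######****#####********#######**#####*****#######**#############
```

Emit:
{"api": "arm_command", "payload": {
  "motion": [
    [0, [-0.004, 0.003, 0.04], [0, 0, 0]],
    [0, [0, 0, 0.05], [0, 0, 0]],
    [0, [0, 0, 0.0485], [0, 0, 0]],
    [0, [0, 0, 0], [0, 0, 0]],
    [0, [0, 0, 0], [0, 0, 0]]
  ]
}}

```text
time_s: 11.62
tcp_pos: [528.9, -77.6, 94.0]
tcp_rot: [-0.646, 0.763, -0.001, 0.001]
wrist_force: [0.9, -0.5, 0.8]
opening: 85.3
finger_force: 0.0
```

Emit:
{"api": "arm_command", "payload": {
  "motion": [
    [1, [0, 0, 0], [0, 0, 0]],
    [1, [0, 0, 0], [0, 0, 0]],
    [1, [0, 0, 0], [0, 0, 0]],
    [1, [0, 0, 0], [0, 0, 0]],
    [1, [0, 0, 0], [0, 0, 0]]
  ]
}}

```text
time_s: 12.25
tcp_pos: [528.3, -77.6, 92.6]
tcp_rot: [-0.647, 0.763, -0.0, 0.0]
wrist_force: [-0.2, -0.4, 5.2]
opening: 12.6
finger_force: 59.5
```

Emit:
{"api": "arm_command", "payload": {
  "motion": [
    [1, [0, 0, 0], [0, 0, 0]],
    [1, [0, 0, 0], [0, 0, 0]],
    [1, [0, 0, 0], [0, 0, 0]]
  ]
}}

```text
time_s: 12.62
tcp_pos: [528.4, -77.6, 92.6]
tcp_rot: [-0.647, 0.763, -0.0, 0.0]
wrist_force: [1.3, -0.8, 5.5]
opening: 13.1
finger_force: 59.5
```

Emit:
{"api": "arm_command", "payload": {
  "motion": [
    [1, [0, 0, 0], [0, 0, 0.1]],
    [1, [0, 0, 0], [0, 0, 0.1]],
    [1, [0, 0, 0], [0, 0, 0.1]],
    [1, [0, 0, 0], [0, 0, 0.1]],
    [1, [0, 0, 0], [0, 0, 0.1]]
  ]
}}

```text
time_s: 13.25
tcp_pos: [528.1, -77.4, 92.5]
tcp_rot: [-0.436, 0.9, -0.0, 0.0]
wrist_force: [-0.5, 1.1, 6.3]
opening: 13.0
finger_force: 59.8
```

Emit:
{"api": "arm_command", "payload": {
  "motion": [
    [1, [0, 0, 0], [0, 0, 0.1]],
    [1, [0, 0, 0], [0, 0, 0.1]],
    [1, [0, 0, 0], [0, 0, 0.1]],
    [1, [0, 0, 0], [0, 0, 0.1]],
    [1, [0, 0, 0], [0, 0, 0.1]]
  ]
}}

```text
time_s: 13.88
tcp_pos: [528.1, -77.3, 92.6]
tcp_rot: [-0.2, 0.98, 0.0, 0.0]
wrist_force: [-0.9, 2.5, 8.0]
opening: 12.7
finger_force: 59.9
```

Run:
```python
from h import *
s=arm.read_state(); X=R.from_quat(s['tcp_rot']).as_matrix()[:,0]; print(s['time_s'],s['q'][5],np.arctan2(X[1],X[0]),s['ft_torque'],s['wrist_force'])
c=cap('wrist','w6');cap('side','s6');cap('top','t6')
```

```text
13.875 -0.5489125525856027 -2.7382910342625486 [0.64369876 0.41001013 0.25262459] [-0.92052083  2.53683251  7.97014623]
```

Emit:
{"api": "arm_command", "payload": {
  "motion": [
    [1, [0, 0, 0], [0, 0, 0.1]],
    [1, [0, 0, 0], [0, 0, 0.1]],
    [1, [0, 0, 0], [0, 0, 0.1]],
    [1, [0, 0, 0], [0, 0, 0.1]],
    [1, [0, 0, 0], [0, 0, 0.1]]
  ]
}}

```text
time_s: 14.65
tcp_pos: [528.1, -77.0, 92.5]
tcp_rot: [0.048, 0.999, 0.001, 0.0]
wrist_force: [-1.8, 4.4, 7.8]
opening: 13.3
finger_force: 60.0
```

Run:
```python
from h import *
s=arm.read_state(); X=R.from_quat(s['tcp_rot']).as_matrix()[:,0]; print(s['time_s'],s['q'][5],np.arctan2(X[1],X[0]),s['ft_torque'],s['wrist_force'])
c=cap('wrist','w7')
for h in (51.5,65): 
    t=np.radians(83.1);ex=np.array([np.cos(t),np.sin(t)]);ey=np.array([-ex[1],ex[0]]); p=(h+10)*ex-535*ey; print(proj(c,[*p,61]))
```

```text
14.65 -0.04890018277572083 3.0450042223803298 [1.04849188 0.34508712 0.28988909] [-1.80538799  4.3867783   7.81537483]
[418.8 264.9]
[442.6 265.2]
```

```bash
cat >> h.py <<'E'
_t=np.radians(83.1);EX=np.array([np.cos(_t),np.sin(_t)]);EY=np.array([-EX[1],EX[0]])
def rect(fn,x0=35,x1=125,z=61,s=.3):
    W=load(fn);i=cv2.imread(f'pics/{fn}.png')
    xs=np.arange(x0,x1,s);ys=np.arange(-505,-565,-s)
    m=np.array([[proj(W,[*(x*EX+y*EY),z]) for x in xs] for y in ys],np.float32)
    return cv2.remap(i,m[...,0],m[...,1],cv2.INTER_CUBIC)
E
python3 - <<'E'
from h import *
A=np.vstack([rect('w4'),rect('w7')]); A=cv2.resize(A,None,fx=1.5,fy=1.5,interpolation=cv2.INTER_CUBIC)
# right: wrist w7 raw half
B=cv2.resize(cv2.imread('pics/w7.png')[150:400,250:470],None,fx=1.5,fy=1.5)
h=max(len(A),len(B));o=np.zeros((h,A.shape[1]+B.shape[1],3),np.uint8);o[:len(A),:A.shape[1]]=A;o[:len(B),A.shape[1]:]=B
cv2.imwrite('pics/c7.png',o);print(o.shape,A.shape)
E
```

```text
(600, 780, 3) (600, 450, 3)
```

View pics/c7.png

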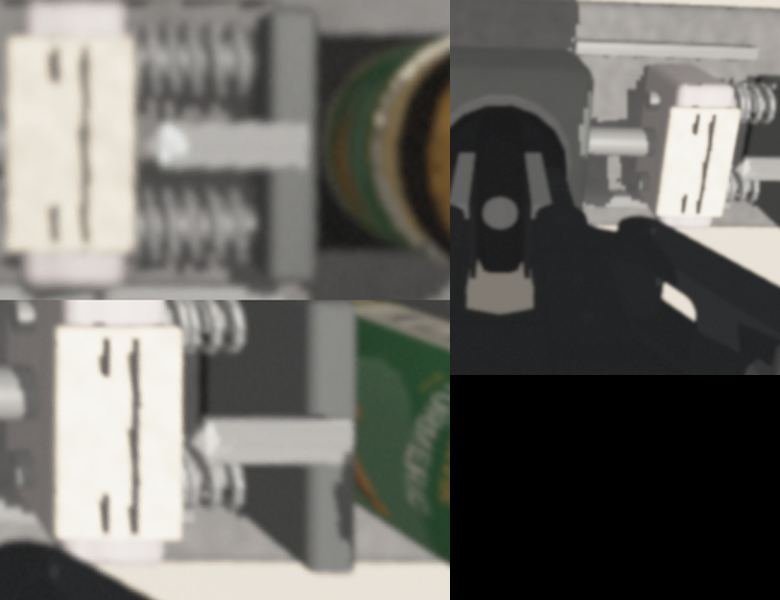

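Emit:
{"api": "arm_command", "payload": {
  "motion": [
    [1, [0, 0, 0], [0, 0, 0.1]],
    [1, [0, 0, 0], [0, 0, 0.1]],
    [1, [0, 0, 0], [0, 0, 0.1]],
    [1, [0, 0, 0], [0, 0, 0.1]],
    [1, [0, 0, 0], [0, 0, 0.1]]
  ]
}}

```text
time_s: 15.32
tcp_pos: [528.2, -76.9, 92.5]
tcp_rot: [0.294, 0.956, 0.001, 0.0]
wrist_force: [-0.9, 6.2, 8.0]
opening: 12.6
finger_force: 59.9
```

Emit:
{"api": "arm_command", "payload": {
  "motion": [
    [1, [0, 0, 0], [0, 0, 0.1]],
    [1, [0, 0, 0], [0, 0, 0.1]],
    [1, [0, 0, 0], [0, 0, 0.1]],
    [1, [0, 0, 0], [0, 0, 0.1]],
    [1, [0, 0, 0], [0, 0, 0]]
  ]
}}

```text
time_s: 15.95
tcp_pos: [528.3, -76.7, 92.6]
tcp_rot: [0.477, 0.879, 0.001, 0.0]
wrist_force: [-0.6, 6.9, 7.3]
opening: 12.7
finger_force: 59.7
```

Run:
```python
from h import *
s=arm.read_state(); print(s['time_s'],s['q'][5],s['ft_torque'],s['wrist_force'])
cap('wrist','w8')
def show(fn):
    a=cv2.cvtColor(rect(fn),cv2.COLOR_BGR2GRAY).astype(float)  # 200 rows(y) x 300 cols (x), .3mm
    print(fn)
    for r0,r1 in ((70,85),(94,102),(115,130)):   # rows: above pointer, pointer row, below
        print(r0,'x35..110:',' '.join(str(int(v)) for v in a[r0:r1,:250].mean(0).reshape(125,2).mean(1)))
show('w7');show('w8')
cv2.imwrite('pics/r8.png',cv2.resize(rect('w8'),None,fx=2.6,fy=2.6,interpolation=cv2.INTER_CUBIC))
```

```text
15.95 0.8494339040917482 [ 1.47652917 -0.07650022  0.07882092] [-0.5718643   6.93816041  7.33893236]
w7
70 x35..110: 142 144 146 149 149 148 145 135 117 105 103 104 106 108 109 110 115 135 181 225 241 244 244 244 243 243 243 243 243 244 244 244 244 244 244 243 243 243 243 243 242 242 238 214 155 138 189 229 239 241 241 241 242 242 243 243 244 244 244 237 196 125 91 87 86 79 71 74 93 112 119 118 115 115 115 115 114 114 114 115 115 114 114 114 115 115 115 114 115 115 114 114 114 114 113 113 113 113 113 113 113 116 122 129 135 138 142 145 148 151 152 153 153 154 154 153 148 131 104 82 73 70 70 70 70
94 x35..110: 88 92 99 103 104 104 104 104 105 105 108 110 110 110 110 111 116 139 183 223 237 241 241 241 241 242 242 243 243 243 242 242 242 242 243 243 244 243 243 243 243 241 226 170 118 142 205 238 243 244 244 243 243 242 242 242 241 241 241 235 208 159 125 118 131 151 171 186 203 217 221 215 207 198 194 193 192 190 189 188 188 187 187 187 187 186 186 187 186 186 187 187 187 186 186 187 186 186 186 186 186 186 186 186 186 186 186 186 185 185 185 185 185 184 180 176 165 136 98 74 68 69 68
[... 1287 characters left out ...]
5 221 215 208 211 218 220 213 200 192 191 191 191 191 191 191 191 190 191 190 190 190 190 190 190 190 190 190 189 189 189 189 189 189 189 188 189 188 188 188 188 188 188 187 186 184 172 135 96 75 69 69 69 69
115 x35..110: 171 170 169 169 167 167 166 166 167 169 169 168 167 165 157 139 125 128 151 180 190 191 191 191 191 191 191 191 191 191 190 186 166 134 115 106 103 114 161 218 239 242 243 243 244 244 243 243 243 243 243 243 243 244 244 244 244 244 244 244 243 242 225 162 114 155 225 242 243 244 244 244 244 244 244 243 243 242 242 240 228 204 189 162 135 145 178 186 181 188 182 166 139 100 74 65 64 65 65 64 64 64 65 67 77 97 114 127 137 143 142 141 140 137 130 108 84 76 75 73 71 71 73 74 72
```

Run:
```python
from h import *
cap('side','s8');cap('top','t8')
W=load('w8');print('seat pts',proj(W,[547,67.6,125]),proj(W,[547,67.6,20]))
A=cv2.resize(rect('w8',35,175),(466,200)); A2=cv2.resize(rect('w3',35,175),(466,200))
A3=cv2.resize(rect('w8',60,100),(400,600))[150:450]
B=cv2.imread('pics/w8.png')[0:300,:]; B=cv2.resize(B,(466,250))
s=cv2.resize(cv2.imread('pics/s8.png')[190:270,200:300],(330,264),interpolation=cv2.INTER_CUBIC)
o=np.zeros((600,800,3),np.uint8); o[:200,:466]=A;o[200:400,:466]=A2;o[400:600,:373]=cv2.resize(B,(373,200));o[:300,466:800]=cv2.resize(A3,(334,300));o[300:564,466:796]=s
cv2.imwrite('pics/c8.png',o)
```

```text
seat pts [621.3 -16.8] [444.2  54.8]
```

View pics/c8.png

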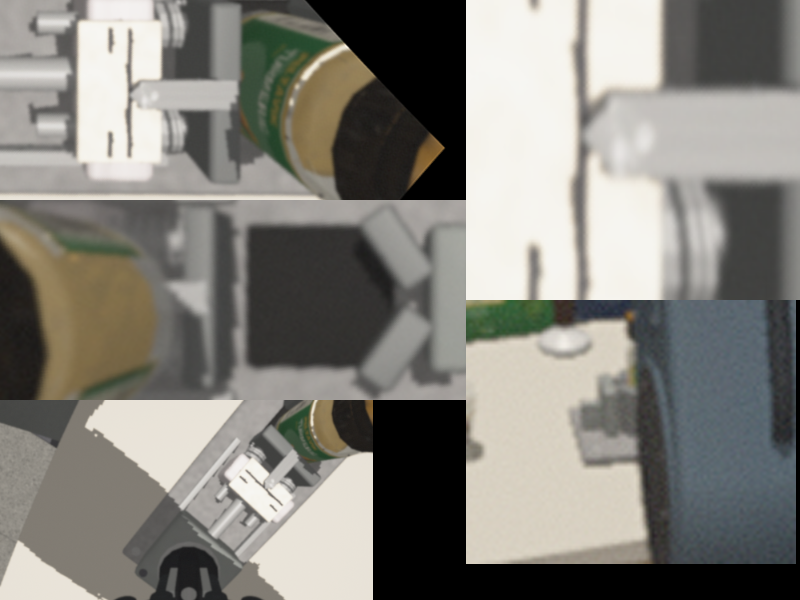

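Emit:
{"api": "arm_command", "payload": {
  "motion": [
    [0, [0, 0, 0], [0, 0, 0]],
    [0, [0, 0, 0], [0, 0, 0]],
    [0, [0, 0, 0], [0, 0, 0]],
    [0, [0, 0, 0], [0, 0, 0]],
    [0, [0, 0, 0], [0, 0, 0]]
  ]
}}

```text
time_s: 16.73
tcp_pos: [527.9, -77.6, 92.1]
tcp_rot: [0.477, 0.879, -0.0, -0.0]
wrist_force: [-0.2, -0.7, -0.0]
opening: 85.5
finger_force: 0.0
```

Emit:
{"api": "arm_command", "payload": {
  "motion": [
    [0, [0, 0, -0.03], [0, 0, 0]],
    [0, [0, 0, -0.055], [0, 0, 0.1435]],
    [0, [0, 0, -0.055], [0, 0, 0.1435]],
    [0, [0, 0, 0], [0, 0, 0.1435]],
    [0, [0, 0, 0], [0, 0, 0.1435]]
  ]
}}

```text
time_s: 17.35
tcp_pos: [528.3, -77.6, 232.8]
tcp_rot: [0.708, 0.706, 0.0, 0.001]
wrist_force: [-0.2, -0.5, -0.1]
opening: 85.4
finger_force: 0.0
```

Emit:
{"api": "arm_command", "payload": {
  "motion": [
    [0, [0.035, 0.006, 0], [0, 0, 0]],
    [0, [0.035, 0.006, 0], [0, 0, 0]],
    [0, [0, 0, 0], [0, 0, 0]],
    [0, [0, 0, 0], [0, 0, 0]]
  ]
}}

```text
time_s: 17.85
tcp_pos: [539.7, -7.7, 232.1]
tcp_rot: [0.706, 0.708, -0.0, 0.0]
wrist_force: [-0.2, 0.1, -0.2]
opening: 85.1
finger_force: 0.0
```

Run:
```python
from h import *
s=arm.read_state(); print(s['time_s'],s['tcp_pos'],s['tcp_rot'])
cap('wrist','w9');W=load('w9')
g=cv2.cvtColor(rect('w9',35,180,61,.5),cv2.COLOR_BGR2GRAY); g=g[10:110]
print('\n'.join(''.join(' .:-=+*#%@'[min(9,int(x)//26)] for x in r) for r in g[::2,:].reshape(50,-1,2).mean(2)))
print(proj(W,[547,67,125]),proj(W,[547,67,20]))
```

```text
17.85 [539.650145    -7.72849864 232.07725906] [ 7.05930282e-01  7.08281314e-01 -1.29015945e-04  5.32903995e-06]
::::::::::::::::::::::::::::-=*##%%%%%%%%%%%%%%%#*+=====+++++++=======++==--==++++++++++===-------========++=====+++++===++++++++++++++++++++++++
::::::::::::::::::::::::::::-=*#####%%%%%%%%%%%%#*+=====+++++++======+++==---===========-----------------=======+++++++===+++++++++++++++=+++++++
:::::::::::::::::::::::::----+*#####%%%%%%%%%%%%#*+=++==+++++++==-====++==-::---------------------------------==++++++++===+++++++===========++++
::::::::::::::::::::::::--===+#%%%%%%%%%%%%%%%%%%#*+++=++++++++==-====++==-:::::::::--------------------------==++++++++===+++================+++
:::::::::::::::::::::::---===+#%%%##%%%%##%%%%%%%#*++++++++=++++======++==-:.....:::---------------------------===+++++++=====----==++++++++===++
:::::::::::::::::::-------===+#%%%##%%%###%%%%%%%%*+++++++++++++=====+++==-:....:::------------------------------==++++++====--::-==+++++++++==++
::::::::::::::::::--------==+*#%%#**#%%#**#%%%%%%%#++++++++++++++=====++==-:..:::------------------------------
[... 5640 characters left out ...]
========-======-::::::---------------------------------::----====-::::::--============++
:::::::::::::::::::::::::-----==+**##%%%%%%%####**=====--=======--=======:::::::------------------------------------=====--:::::::--==========+++
:::::::::::::::::::::::::::----==+*##%%%%%%%%###*+=-------=-------=======-::::::::---------------------------------=====--:::::::::-=========++++
::::::::::::::::::::::::::::----=+*##%%%%%%%%%%##*=-----==--------=======-::::::::--------------------------------======--:::::::::-==+++++++++++
::::::::::::::::::::::::::::----=+*##%%%%%%%%%%##+=--======------========-::::::::----------------------------::--========--::------=++++++++++++
[294.4 117.6] [290.7 120.2]
```

Run:
```python
from h import *
def fine(fn,x0,x1):
    W=load(fn);i=cv2.cvtColor(cv2.imread(f'pics/{fn}.png'),cv2.COLOR_BGR2GRAY)
    xs=np.arange(x0,x1,.5); print(fn,x0)
    for y in np.arange(-528,-544,-1.):
        m=np.array([[proj(W,[*(x*EX+y*EY),61]) for x in xs]],np.float32)
        print(int(y),' '.join('%3d'%v for v in cv2.remap(i,m[...,0],m[...,1],cv2.INTER_LINEAR)[0]))
fine('w4',48,72);fine('w7',58,80);fine('w8',70,84);fine('w9',72,86)
```

```text
w4 48
-528 230 230 229 227 225 213 199 187 181 194 206 220 225 228 229 229 230 230 231 231 231 232 232 231 229 224 209 188 161 139 130 124 123 127 130 127 121 109 107 109 120 129 128 124 115 114 114 123
-529 229 229 229 227 222 209 194 182 175 188 204 218 224 227 228 229 229 229 230 231 232 233 233 232 230 225 211 191 172 150 141 134 134 133 134 132 130 127 130 137 146 155 155 149 145 144 142 145
-530 229 229 227 224 216 203 180 170 164 180 200 211 221 225 226 228 228 229 230 231 232 233 233 233 232 226 215 197 175 154 145 137 137 137 137 139 143 153 166 180 191 198 196 189 183 176 173 168
-531 230 229 226 222 209 191 166 154 155 168 192 208 219 222 225 226 227 227 228 229 231 232 233 232 231 227 221 199 177 160 146 140 138 138 141 148 160 171 189 204 216 220 222 218 211 204 197 188
-532 231 230 226 221 206 185 166 147 153 167 193 207 218 222 224 226 227 227 228 229 230 231 232 232 230 225 217 200 178 160 147 144 143 145 151 158 171 184 200 210 220 225 227 227 225 221 214 204
-533 232 231 229 223 209 192 171 152 160 175 193 212 221 224 226 227 227 227 227 227 228 229 229 230 228 223 
[... 8015 characters left out ...]
538 223 221 217 211 201 185 171 163 166 178 186 191 194 194 193 193 192 190 187 184 182 181 180 178 173 168 161 155
-539 223 220 215 206 195 178 164 165 172 186 199 205 208 208 209 208 209 209 207 205 204 202 199 194 184 174 161 145
-540 223 220 218 207 193 175 158 163 169 188 207 214 219 219 219 220 220 219 220 219 217 215 213 208 200 187 169 150
-541 224 222 219 210 198 182 161 163 170 188 207 216 223 224 224 224 225 224 224 222 221 220 218 215 209 198 177 155
-542 225 223 220 214 201 187 169 160 171 186 204 215 222 225 226 227 227 227 226 225 224 222 221 217 213 200 186 158
-543 225 225 222 216 202 188 170 158 168 183 202 215 221 225 226 227 228 228 228 228 227 225 224 221 217 204 191 167
```

```bash
python3 -c "
from h import *
print(arm.finish_job())"
```

```text
the job is handed in; nothing more can be done
None
```

I set the jar on the pad, released it, and clamped it into the V with the pointer at the set line (spring deflection about 11.5–12 mm by my image measurement). The job is handed in, with the hand clear of everything at 17.9 s. That the jar is home in the V is inferred: the jaw stopped advancing while the spring loaded, and the jar measured about 3 mm short of my seat estimate, itself good to about 2 mm, within the 5 mm allowed.

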